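Fetch the long template from its flap case and present it over the mat

TASK

Lift the hinged flap of the plywood template case up to upright or beyond and leave it open, then draw the longer of the two template plates up out of its slot. Finish while still holding that plate still and upright in the gripper over the middle of the cutting mat, its lower edge a good 10 cm clear of the mat and its long side parallel to the mat's long sides. Leave the shorter plate in its slot, and do not disturb the two pattern weights on the mat or the jar.

Things in the scene. Friction and masses are not known exactly. Their poses are not given: they have to be found in the camera images.
- case: Fixed plywood case, 226 mm along x, 134 mm along y, walls 7 mm thick, 85 mm high; origin at the centre of its underside. Slot block inside: top 45 mm above the bench, two slots at x = -45 and +45 mm (11 mm wide in x, 120 mm long in y, floor 8 mm above the bench). One plate stands in each slot; which is where varies. Flap on top, hinged along the -y edge.
- flap (a joint): Angle of the case's flap (6 mm board, 226 x 134 mm), rad: 0 shut, 1.57 upright, 1.9 the stop (leaning outward). Starts shut or up to 0.2 ajar. Hinge friction keeps the flap where it is left; lifting takes under 3 N at the bar.
- flap_bar (a point): Middle of the round dark handle bar on the flap's free edge: 10 mm thick, 110 mm long, parallel to the hinge (case x), 177 mm from the hinge axis. Held by an arm at each end 43 mm beyond the flap edge in the flap's plane; the 38 mm gap between bar and flap is open, as is the space below. About 90 mm above the bench when shut. Axes of the flap: y from hinge to bar.
- flap_hinge (a point): Middle of the hinge axis, at the top of the case's -y edge, 86 mm above the bench; the axis runs along the case's x. When opening, the bar goes up and over towards the case's -y.
- long_plate_center (a point): Centre of the longer white template plate, the one to present: 8 mm thick (x), 96 mm long (y), 70 mm high (z), 50 to 90 g, upper 37 mm solid, a window below. Stands loosely on edge in a slot, centre 43 mm and top edge 78 mm above the bench: 33 mm stick out of the slot block, 7 mm below the case's rim.
- short_plate_center (a point): Centre of the shorter white template plate: 8 mm thick (its x), 56 mm long (its y), 70 mm high (its z), standing in the other slot in the same way. It stays there.
- mat_center (a point): Centre of the top of the fixed grey cutting mat with a printed grid: 200 mm along its x, 280 mm along its y (long sides), 3 mm thick.
- weight_a_center (a point): Centre of a dark steel pattern weight, 90 x 32 x 28 mm, lying near one short side of the mat. Leave alone.
- weight_b_center (a point): Centre of the other such weight, near the mat's other short side. Leave alone.
- jar_center (a point): Centre of an amber dye jar with black cap, 60 mm diameter, 85 mm high, standing on the bench. Leave alone.

How it is judged (in metres and radians):
On the way, in this order (a step that is already met when the one before it is completed fails the run):
1. the flap is lifted open to about upright or beyond (over 1.4 rad) (value of joint flap above 1.4 rad), for 0.2 s.
2. the long plate, gripped, is drawn fully out of its slot and above the case (its centre over 120 mm above the bench) with the flap open (height (world z) of long_plate_center above 0.12 m and contact force between the fingers and long_plate above 1 N and value of joint flap above 1.4 rad), for 0.2 s.
3. the long plate, gripped, is upright, over the mat and along it (height (world z) of long_plate_center above 0.12 m and horizontal distance between long_plate_center and mat_center below 0.05 m and angle between long_plate_center's own z axis and vertical below 0.2 rad and angle between the y axis of long_plate_center and the y axis of mat_center, either way round below 0.2 rad and contact force between the fingers and long_plate above 1 N), for 0.2 s.
At the end, for the whole second after the job is handed in: Long plate held in the fingers, still, touching nothing else, centre over 120 mm up and within 50 mm of the mat centre, upright and parallel to the mat within 0.2 rad; flap open past 1.4 rad; short plate still in its slot (moved under 30 mm, risen under 10 mm); weights and jar moved under 20 mm (all of step 3 and value of joint flap above 1.4 rad and linear speed of long_plate below 0.03 m/s and z of short_plate_center in the frame of case below 0.055 m and distance of short_plate_center from where it was at the start of the episode below 0.03 m and not (contact force between long_plate and case above 0.3 N) and not (contact force between long_plate and mat above 0.3 N) and not (contact force between long_plate and short_plate above 0.3 N) and distance of each of weight_a_center, weight_b_center, jar_center from where it was at the start of the episode below 0.02 m); the arm keeps its last pose, push and grip.
It fails at once if the short plate is drawn out of its slot (z of short_plate_center in the frame of case above 0.075 m).
It fails at once if the first pattern weight is shifted by more than 20 mm (distance of weight_a_center from where it was at the start of the episode above 0.02 m).
It fails at once if the second pattern weight is shifted by more than 20 mm (distance of weight_b_center from where it was at the start of the episode above 0.02 m).
It fails at once if the dye jar is shifted by more than 20 mm (distance of jar_center from where it was at the start of the episode above 0.02 m).
It also fails if it takes over 51 s, if anything falls off the work surface, if the arm or the gripper's body presses on something with over 40 N, if the wrist force passes 120 N, or if a joint passes its speed limit or range.

ROBOT

A 6-joint arm with a two-finger parallel gripper is mounted at the origin on the work surface. World frame = base frame: x ahead of the robot, y to its left, z up, the work surface at z = 0. Lengths are in mm, angles in rad, forces in N, time in s.
With the tool pointing down it reaches from about 400 to 925 mm from the base axis. Payload 12.5 kg.
Tool frame: the origin (TCP) lies between the finger pads; the fingertips stand 25 mm ahead of it and the grasp point (between the pads) lies 6 mm ahead of it; z points along the fingers, y is the line along which they close (so a half turn about z gives the same grasp; the last joint's range is limited). The gripper opens to 95 mm and grips with 3 to 60 N. Pads are 20 mm wide; open, the fingers measure 119 mm over their backs; the gripper's body (75 mm by 180 mm) begins 59 mm behind the grasp point.
Start: joints at [-1.435, 0.491, 1.559, -0, 1.092, -0.106], TCP at [149.679, -606.83, 215.061] pointing down, gripper open.
Joint ranges: [-3.1, 3.1], [-0.84, 2.19], [0.05, 2.79], [-1.13, 4.28], [0.06, 2.93], [-2.69, 2.69]. Speed limits (rad/s): [2.22, 2.22, 2.79, 3.14, 3.14, 3.14].

INTERFACE

Orientations are given as [roll, pitch, yaw] about the fixed x, y, z axes, in that order (R = Rz(yaw) Ry(pitch) Rx(roll)).
In Python, from cell import state, read_camera, job_done, cut_out gives the robot as it stands. The module is installed in compiled form; this text tells all that it offers.
- The arm moves only by the tool jog_arm, never from a script. Its argument "motion" is a list of rows, each a list of 2 entries, a list of its own where there are three numbers: the shift along the tool's x, y, z in mm, then the turn about the tool's z in rad. A call has 1 to 5 rows; each row is the pose to reach, as a shift and turn from the pose commanded when the call began, along the tool's axes at that moment; what a row does not reach only later rows make up. A row lasts 1/10 s, in which the tool goes at most 50 mm and 8.59 degrees, less where a joint would pass 70% of its speed; a pose out of reach is approached as far as the arm can. A call with a gripper value outside its range is refused whole. "grip" is the closure, from 0 (fully open) to 1 (shut), set as the call begins (left out, the last holds). The fingers move at their own pace and stop on an object; the grip force is fixed at half the most. Time passes only in rows, so rows that repeat a pose let the fingers close. It gives the time, the measured TCP pose, the force, the opening and the grip force at its end, in the units of the state.
- state(): the state, without advancing time (a new reading comes with each control period).
- read_camera(name): name is "side" or "top"; returns a dict with "img" (384x512x3 uint8, blue, green, red), "vertical_fov" (degrees; the focal length in pixels is half the picture's height over the tangent of half this angle, whatever the lens; pixels are square), "cx", "cy" (the principal point, pixels), "extrinsics" (4x4, takes a point from camera to world coordinates). Camera axes: x right, y up, looking along -z (the intrinsics and any distortion apply to the point x, -y, -z); pixel columns grow to the right and rows downward; lengths in mm; the calibration is good to about 2 mm. A picture is of the moment at which its call begins. There is no depth.
- job_done(): hands the job in; it is judged then, once.
Trained networks look in a picture, given as the dict that the camera call returned (one of the last four; its "shot" number tells which), for a name from the list of things; names that differ only in an ending like _2 or _b are one class to them, and where a whole thing is asked for, a point or a joint stands for the part that bears it (a point fixed in the world has none). Each returns a list of dicts, best first, with "p" (0 to 1); they miss things now and then, are a little off and sometimes report something else, mostly with a low value. They report only what shows in the picture. A call takes as long as a camera call.
- cut_out(name, picture): "region" (384x512 bool, what is visible of it) and "box" ([left, top, right, bottom] in pixels, round what is visible of it).
The state is a dict: "t": time; "joints": joint angles; "qvel": joint speeds; "tau": joint torques, N m; "eef_pos": TCP position; "tcp_rot": TCP orientation; "ft_force": force on the tool from outside, world axes, zero at the start; "moment": the same for the moment, N m; "opening": opening from 0.0 (shut) to 1.0 (fully open); "grip_force": force on a finger pad.
Only numpy, scipy, OpenCV 4.12 (cv2) and the standard library are available. Lean on these libraries where they do the work, as an engineer would, in place of code of your own. Each camera call takes 0.05 s, during which the arm holds its last target. There are 200 camera calls.

## Working session

There is one attempt and no reset: what is moved stays moved. The work goes in short steps, Python scripts to look and compute and a tool call to move; the robot and the scene stay as the last step left them, time stands still between calls to the robot, and variables do not carry over. Pictures are saved under pics/ and viewed, at most 10 in all, crops included, and the job is handed in when it is done.

Besides the shell and the picture viewer there is one more tool, called after "Request:" as a command line: name --argument value ..., lists and objects as JSON in quotes. jog_arm: Moves the arm, as the interface text tells. Its arguments: {"type":"object","properties":{"motion":{"type":"array"},"grip":{"type":"number"}},"required":["motion"]}

```bash
mkdir -p pics; cat > h.py <<'E'
import numpy as np, cv2
from cell import *
def K(d):
    f=192/np.tan(np.radians(d['vertical_fov'])/2); return f,d['cx'],d['cy']
def ray(d,u,v):
    f,cx,cy=K(d); E=np.array(d['extrinsics']); r=E[:3,:3]@np.array([(u-cx)/f,-(v-cy)/f,-1.]); return E[:3,3],r
def atz(d,u,v,z):
    o,r=ray(d,u,v); return o+r*(z-o[2])/r[2]
def proj(d,p):
    f,cx,cy=K(d); E=np.array(d['extrinsics']); c=E[:3,:3].T@(np.array(p)-E[:3,3]); return np.array([cx+f*c[0]/-c[2],cy-f*c[1]/-c[2]])
E
python3 - <<'E'
from h import *
print(state())
for n in ['top','side']:
    d=read_camera(n); print(n,{k:d[k] for k in d if k!='img'})
    cv2.imwrite(f'pics/{n}0.png',d['img'])
    for o,z in [('case',85),('flap_bar',90),('long_plate_center',78),('short_plate_center',78),('mat_center',3),('weight_a_center',28),('jar_center',85)]:
        for r in cut_out(o,d)[:2]:
            m=r['region'].astype(np.uint8); c=cv2.minAreaRect(np.argwhere(m)[:,::-1].astype(np.float32)); b=cv2.boxPoints(c)
            print(o,round(r['p'],2),r['box'],[atz(d,*q,z)[:2].round().tolist() for q in b], atz(d,*c[0],z)[:2].round())
E
```

```text
{'t': 0.0, 'joints': array([-1.43460137e+00,  4.91589800e-01,  1.55944591e+00, -1.77727302e-05,
        1.09170304e+00, -1.05564662e-01]), 'qvel': array([-2.62610915e-03, -4.02716701e-04, -1.46330318e-03, -7.99580848e-04,
        1.16481206e-03, -2.36785589e-05]), 'tau': array([-8.85289792e-04, -6.12638927e+01, -2.58180320e+01,  6.92061125e-02,
        4.81661002e-02, -7.93438403e-05]), 'eef_pos': array([ 149.63835632, -606.57249754,  214.44418052]), 'tcp_rot': array([-3.14045127e+00, -1.05088362e-04,  2.41767761e-01]), 'ft_force': array([-0.32436339, -0.98058819, -0.11143647]), 'moment': array([0.01660952, 0.0501618 , 0.01344227]), 'grip_force': 0.0, 'opening': 1.0035916380179757}
top {'vertical_fov': 42.89718144494465, 'cx': 261.0643507605366, 'cy': 185.51770151229007, 'extrinsics': array([[ 4.75402509e-03,  9.97646061e-01, -6.84086022e-02,
         5.34114327e+02],
       [-9.99905502e-01,  5.62492139e-03,  1.25438146e-02,
         3.95914845e+01],
       [ 1.28990803e-02,  6.83425041e-02,  9.97578526e-01,
         1.34799643e+03],
       [ 0.00000000e+00,  0.00000000e+00,  0.0000
[... 1416 characters left out ...]
68.3] [[658.0, -319.0], [396.0, -372.0], [411.0, -87.0], [621.0, -48.0]] [ 522. -191.]
flap_bar 0.87 [262.7, 108.8, 343.6, 138.3] [[652.0, -311.0], [401.0, -360.0], [408.0, -213.0], [633.0, -171.0]] [ 524. -260.]
flap_bar 0.24 [287.5, 228.7, 334.5, 256.9] [[540.0, 208.0], [535.0, 158.0], [455.0, 172.0], [465.0, 220.0]] [498. 190.]
mat_center 0.91 [208.6, 221.7, 352.0, 363.8] [[677.0, 317.0], [630.0, 2.0], [387.0, 120.0], [489.0, 376.0]] [545. 227.]
jar_center 0.59 [260.8, 114.8, 350.1, 140.4] [[656.0, -322.0], [396.0, -370.0], [405.0, -215.0], [636.0, -174.0]] [ 524. -266.]
jar_center 0.57 [177.2, 174.3, 205.6, 216.7] [[815.0, 30.0], [763.0, -3.0], [705.0, 135.0], [752.0, 161.0]] [757.  86.]
```

```bash
python3 - <<'E'
import cv2,numpy as np
a=cv2.imread('pics/top0.png')[100:290,120:420];b=cv2.imread('pics/side0.png')[90:370,150:380]
a=cv2.resize(a,None,fx=1.5,fy=1.5,interpolation=2); b=cv2.resize(b,None,fx=1.5,fy=1.5,interpolation=2)
c=np.zeros((max(a.shape[0],b.shape[0]),a.shape[1]+b.shape[1],3),np.uint8);c[:a.shape[0],:a.shape[1]]=a;c[:b.shape[0],a.shape[1]:]=b
print(c.shape);cv2.imwrite('pics/c.png',c[:, :800])
E
```

```text
(420, 795, 3)
```

View pics/c.png

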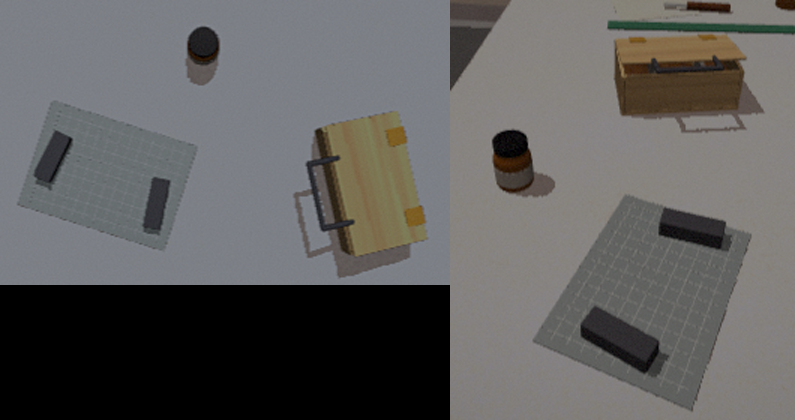

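The top view shows the case at the right, with the flap hinged on the far-right side and the bar toward +y at about (325,208)–(335,252) full px. The flap is slightly ajar. The mat is at the left with its two weights, and the jar is above. In the side view the bar ends are near (285,135) and (330,135).

```bash
python3 - <<'E'
from h import *
from scipy.optimize import least_squares
t=read_camera('top');s=read_camera('side')
T=[(383.3,174.7),(404.7,260),(325.3,208),(334.7,252)]
for q,z in zip(T,[86,86,110,110]): print(atz(t,*q,z).round())
# model: hinge mid xy, yaw, flap angle ; fit hinge corners & bar ends
def pts(p):
    x,y,w,a=p;X=np.array([np.cos(w),np.sin(w),0]);Y=np.array([-np.sin(w),np.cos(w),0]);H=np.array([x,y,86.])
    D=Y*np.cos(a)+np.array([0,0,np.sin(a)])
    B=H+177*D
    return [H+113*X,H-113*X,B+50*X,B-50*X]
def res(p):
    P=pts(p); return np.r_[[proj(t,P[i])-T[i] for i in range(4)],[proj(s,P[2])-(285.3,135.3),proj(s,P[3])-(330,135.3)]].ravel()
r=least_squares(res,[545,-310,.21,.1]);print(r.x.round(3),r.fun.round(1))
x,y,w,a=r.x;Y=np.array([-np.sin(w),np.cos(w)]);X=np.array([np.cos(w),np.sin(w)])
print('bar',(pts(r.x)[2]+pts(r.x)[3])/2,'case',np.r_[x,y]+67*Y)
# tcp frame offset
for k in (45,-45): print('slot',k,np.r_[x,y]+67*Y+k*X)
st=state();p=st['eef_pos'];yw=st['tcp_rot'][2]
g=(pts(r.x)[2]+pts(r.x)[3])/2-p; c,sn=np.cos(yw),np.sin(yw)
print('shift tool',[c*g[0]+sn*g[1],sn*g[0]-c*g[1],-g[2]],'turn',-(w-yw))
E
```

```text
[ 651. -294.   86.]
[ 431. -347.   86.]
[ 563. -139.  110.]
[ 452. -162.  110.]
[ 5.42746e+02 -3.19298e+02  1.98000e-01  2.09000e-01] [ 1.1 -1.1 -2.  -0.5  1.   1.9 -0.4 -2.7  4.3  0.6 -1.8 -0.6]
bar [ 508.7622299  -149.52602873  122.76299615] case [ 529.59514464 -253.60149685]
slot 45 [ 573.71982145 -244.76900591]
slot -45 [ 485.47046783 -262.43398779]
shift tool [np.float64(458.12362429929743), np.float64(-358.0339725944763), np.float64(92.30402697001804)] turn 0.04419635292326368
```

Request:
jog_arm --motion '[[[458, -358, 0], 0.04], [[458, -358, 0], 0.04], [[458, -358, 0], 0.04], [[458, -358, 0], 0.04], [[458, -358, 0], 0.04]]' --grip 0.62

```text
t: 1.4
eef_pos: [304.9, -408.6, 215.2]
tcp_rot: [3.141, -0.0, 0.201]
ft_force: [0.5, -0.8, -0.1]
opening: 0.636
grip_force: 0.0
```

Request:
jog_arm --motion '[[[249, -195, 0], 0], [[249, -195, 0], 0], [[249, -195, 0], 0], [[249, -195, 0], 0], [[249, -195, 0], 0]]'

```text
t: 1.9
eef_pos: [467.1, -218.0, 215.3]
tcp_rot: [3.141, -0.0, 0.202]
ft_force: [1.1, -0.6, 0.3]
opening: 0.379
grip_force: 0.0
```

Request:
jog_arm --motion '[[[40, -48, 0], 0], [[40, -48, 0], 0], [[40, -48, 0], 0], [[40, -48, 0], 0]]'

```text
t: 2.3
eef_pos: [495.3, -165.2, 215.0]
tcp_rot: [3.141, 0.0, 0.202]
ft_force: [-1.2, 0.4, -0.8]
opening: 0.383
grip_force: 0.0
```

```bash
python3 - <<'E'
from h import *
st=state();p=st['eef_pos'];print(p,st['tcp_rot'])
o=[]
for n in ['top','side']:
    d=read_camera(n)
    u,v=proj(d,p); print(n,u,v, 'tip',proj(d,p-[0,0,25]))
    x0=int(u)-50;y0=int(v)-40
    x0,y0={'top':(300,150),'side':(250,85)}[n]
    print(x0,y0); o.append(cv2.resize(d['img'][y0:y0+130,x0:x0+125],None,fx=3.2,fy=3.2,interpolation=2))
cv2.imwrite('pics/c2.png',np.hstack(o)); print(np.hstack(o).shape)
E
```

```text
[ 495.28924629 -165.22747941  215.0154241 ] [3.14127567e+00 1.40542476e-04 2.02069986e-01]
top 343.2254392044264 236.24834877869898 tip [341.31506909 235.8759012 ]
300 150
side 318.1425984682604 99.25953277347054 tip [317.0450667  108.71958169]
250 85
(416, 800, 3)
```

View pics/c2.png

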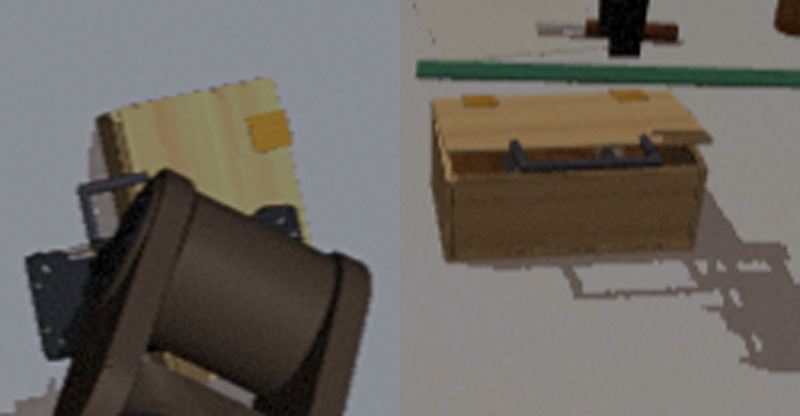

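The top view now has the arm covering the case. In the side view the bar runs between (285,136.5) and (331,135) px. I'll get the bar centreline in both start images by dark threshold and refit.

```bash
python3 - <<'E'
from h import *
from scipy.optimize import least_squares
t=read_camera('top');s=read_camera('side')
I=cv2.imread('pics/top0.png')
def show(I,x0,x1,y0,y1):
    g=I[y0:y1,x0:x1].max(2)
    print(x0,x1)
    for i,r in enumerate(g): print(y0+i,''.join('#' if v<75 else '.' for v in r))
show(I,318,362,200,260)
show(cv2.imread('pics/side0.png'),278,340,122,145)
E
```

```text
318 362
200 ...............#####........................
201 ...............######.......................
202 ...............######.......................
203 ...............#####........................
204 ................############................
205 ................#############...............
206 ...........#################................
207 .........################...................
208 .......#################....................
209 ......################......................
210 ......########...######.....................
211 .......####......######.....................
212 .......###.......######.....................
213 .......####.......#####.....................
214 .......####.......######....................
215 ........###.......######....................
216 ........###.......######....................
217 ........####......######....................
218 ........####.......######...................
219 ........####.......######...................
220 .........####......######...................
221 .........###.......######...................
222 .........#
[... 2696 characters left out ...]
##############################
135 ##############################################################
136 ##############################################################
137 ######################################################........
138 ###########################################..#.#..............
139 .#...#....##############.......................######.##...#..
140 ..#...........#..####################..##...#..##.............
141 ################.########.##.####.####.#..####.#.........#....
142 #####.#...#..#..#..###............#.##.#.#....#.#..#....###...
143 #.....##.#.#.#.#....#........#........#........######..###.###
144 ...#..........#....###.....#....#..#.##.#...###.#.##.#.#######
```

```bash
python3 - <<'E'
from h import *
t=read_camera('top');s=read_camera('side')
def tri(a,b):
    o,r=ray(t,*a);q,w=ray(s,*b);A=np.c_[r,-w];k=np.linalg.lstsq(A,q-o,rcond=None)[0]
    return ((o+k[0]*r+q+k[1]*w)/2).round(1),np.linalg.norm(o+k[0]*r-q-k[1]*w).round(1)
print(tri((330.5,230.8),(308.1,135.7)))
print(tri((326,209.5),(285,136.5)),tri((335.5,252),(331.5,134.8)))
for z in (105,115,125): print(z,atz(t,330.5,230.8,z).round(1),atz(s,308.1,135.7,z).round(1))
E
```

```text
(array([ 508.2, -150.4,  120.9]), np.float64(5.3))
(array([ 564. , -139.3,  120.4]), np.float64(10.5)) (array([ 451.9, -162.5,  121.3]), np.float64(1.8))
105 [ 505.1 -152.8  105. ] [ 509.8 -178.2  105. ]
115 [ 505.4 -151.3  115. ] [ 510.4 -160.7  115. ]
125 [ 505.6 -149.7  125. ] [ 511.  -143.3  125. ]
```

Request:
jog_arm --motion '[[[15, -12, 0], 0], [[15, -12, 0], 0], [[15, -12, 25], 0], [[15, -12, 50], 0], [[15, -12, 62], 0]]'

```text
t: 3.1
eef_pos: [506.9, -150.1, 151.4]
tcp_rot: [-3.14, 0.002, 0.202]
ft_force: [0.7, 0.5, 0.5]
opening: 0.379
grip_force: 0.0
```

Request:
jog_arm --motion '[[[0, 0, 8], 0], [[0, 0, 16], 0], [[0, 0, 24], 0], [[0, 0, 27], 0], [[0, 0, 27], 0]]'

```text
t: 3.6
eef_pos: [507.9, -149.9, 125.9]
tcp_rot: [3.142, 0.0, 0.202]
ft_force: [-0.5, 0.3, -0.7]
opening: 0.379
grip_force: 0.0
```

Request:
jog_arm --motion '[[[0, 0, 0], 0], [[0, 0, 0], 0], [[0, 0, 0], 0], [[0, 0, 0], 0], [[0, 0, 0], 0]]' --grip 1

```text
t: 4.1
eef_pos: [507.9, -149.9, 126.1]
tcp_rot: [3.141, -0.0, 0.202]
ft_force: [0.3, -0.5, -0.9]
opening: 0.026
grip_force: 0.0
```

```bash
python3 - <<'E'
from h import *
print(state()['opening'],state()['grip_force'])
d=read_camera('side')
cv2.imwrite('pics/c3.png',cv2.resize(d['img'][75:175,250:360],None,fx=6,fy=6,interpolation=2))
print(proj(d,state()['eef_pos']-[0,0,6]),proj(d,state()['eef_pos']-[0,0,25]))
E
```

```text
0.025620645461787973 0.0
[309.21401468 136.16092873] [308.53195288 142.54466981]
```

View pics/c3.png

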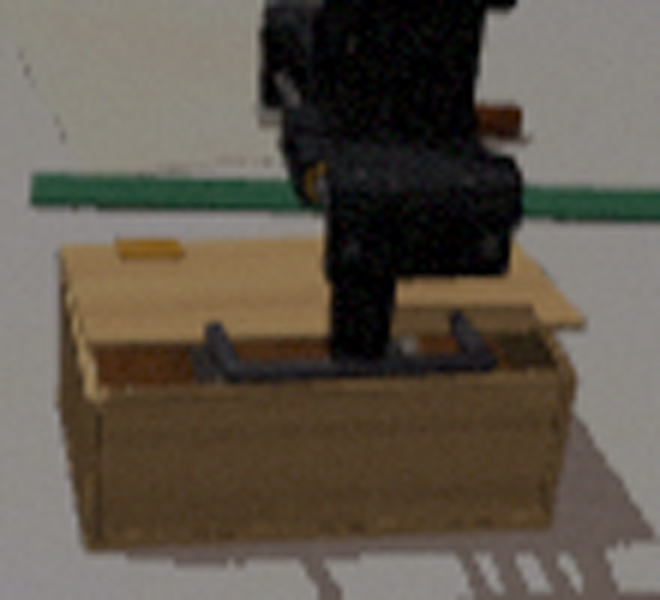

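The closed fingertip appears at about (310,134) px, roughly 8 px above where the model puts it. So the side calibration reads high, and the bar is really about 20 mm lower than I worked out. I'll raise, reopen and go deeper.

Request:
jog_arm --motion '[[[0, 0, -15], 0], [[0, 0, -15], 0], [[0, 0, -15], 0], [[0, 0, -15], 0], [[0, 0, -15], 0]]' --grip 0.62

```text
t: 4.65
eef_pos: [507.7, -149.9, 140.6]
tcp_rot: [-3.141, 0.001, 0.202]
ft_force: [0.4, -0.6, 0.5]
opening: 0.361
grip_force: 0.0
```

Request:
jog_arm --motion '[[[-2, 2, 10], 0], [[-2, 2, 18], 0], [[-2, 2, 26], 0], [[-2, 2, 33], 0], [[-2, 2, 33], 0]]'

```text
t: 5.15
eef_pos: [505.8, -152.1, 106.8]
tcp_rot: [-3.141, 0.002, 0.202]
ft_force: [0.6, 1.1, -1.0]
opening: 0.379
grip_force: 0.0
```

Request:
jog_arm --motion '[[[0, 0, 0], 0], [[0, 0, 0], 0], [[0, 0, 0], 0], [[0, 0, 0], 0], [[0, 0, 0], 0]]' --grip 1

```text
t: 5.65
eef_pos: [506.1, -151.4, 108.2]
tcp_rot: [-3.14, 0.0, 0.202]
ft_force: [0.4, 7.0, 1.6]
opening: 0.093
grip_force: 30.0
```

Request:
jog_arm --motion '[[[0, 5, -29], 0], [[0, 13, -54], 0], [[0, 25, -77], 0], [[0, 41, -99], 0], [[0, 59, -118], 0]]'

```text
t: 6.15
eef_pos: [518.0, -215.8, 223.7]
tcp_rot: [3.135, 0.003, 0.202]
ft_force: [8.3, -33.6, -48.7]
opening: 0.095
grip_force: 30.0
```

Request:
jog_arm --motion '[[[0, 3, 3], 0], [[0, 5, 6], 0], [[0, 5, 6], 0]]'

```text
t: 6.45
eef_pos: [517.7, -213.2, 221.3]
tcp_rot: [-3.138, 0.002, 0.201]
ft_force: [-10.9, 11.5, 18.4]
opening: 0.099
grip_force: 30.1
```

```bash
python3 - <<'E'
from h import *
print(state()['ft_force'],state()['eef_pos'])
d=read_camera('side')
cv2.imwrite('pics/c4.png',cv2.resize(d['img'][40:170,240:370],None,fx=4.5,fy=4.5,interpolation=2))
E
```

```text
[-10.91603968  11.45603082  18.41595419] [ 517.6535406  -213.2080516   221.33468275]
```

View pics/c4.png

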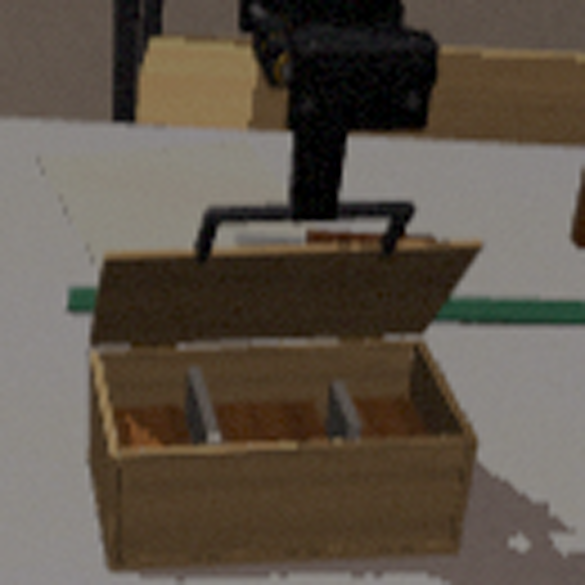

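The side view shows the flap at about 0.85 rad with the bar gripped. Both plates are visible: the left one, at crop (190–215, 370–440), looks longer, which puts it in the world +x slot.

Request:
jog_arm --motion '[[[0, 10, -10], 0], [[0, 21, -17], 0], [[0, 32, -23], 0], [[0, 44, -28], 0]]'

```text
t: 6.9
eef_pos: [527.4, -258.0, 249.0]
tcp_rot: [-3.14, 0.001, 0.202]
ft_force: [-4.4, 3.2, 3.8]
opening: 0.097
grip_force: 30.0
```

Request:
jog_arm --motion '[[[0, 25, -8], 0], [[0, 51, -12], 0], [[0, 78, -13], 0], [[0, 94, -11], 0], [[0, 94, -11], 0]]'

```text
t: 7.4
eef_pos: [547.3, -352.7, 259.3]
tcp_rot: [3.139, -0.001, 0.2]
ft_force: [0.5, -1.6, 5.8]
opening: 0.098
grip_force: 30.0
```

Now release and lift clear, then look.

Request:
jog_arm --motion '[[[0, 0, 0], 0], [[0, 0, 0], 0], [[0, 0, 0], 0], [[0, 0, -20], 0], [[0, 0, -70], 0]]' --grip 0.55

```text
t: 7.9
eef_pos: [545.8, -349.2, 325.8]
tcp_rot: [-3.135, 0.005, 0.202]
ft_force: [0.5, -0.2, -0.3]
opening: 0.429
grip_force: 0.0
```

Request:
jog_arm --motion '[[[-50, -40, -20], 0.14], [[-100, -80, -20], 0.29], [[-150, -120, -20], 0.44], [[-200, -160, -20], 0.59], [[-200, -160, -20], 0.74]]'

```text
t: 8.4
eef_pos: [324.6, -235.9, 348.8]
tcp_rot: [3.141, -0.0, -0.544]
ft_force: [-0.3, -1.7, 0.6]
opening: 0.45
grip_force: 0.0
```

```bash
python3 - <<'E'
from h import *
st=state();print(st['ft_force'],st['eef_pos'],st['tcp_rot'],st['joints'])
o=[]
for n,(x0,y0) in [('top',(310,140)),('side',(240,60))]:
    d=read_camera(n); cv2.imwrite(f'pics/{n}5.png',d['img'])
    for k in ('long_plate_center','short_plate_center'):
        for r in cut_out(k,d)[:2]:
            c=cv2.minAreaRect(np.argwhere(r['region'])[:,::-1].astype(np.float32))
            print(n,k,round(r['p'],2),r['box'],c,[atz(d,*q,78)[:2].round().tolist() for q in cv2.boxPoints(c)])
    o.append(cv2.resize(d['img'][y0:y0+140,x0:x0+120],None,fx=3.33,fy=3.33,interpolation=2))
cv2.imwrite('pics/c5.png',np.hstack(o))
E
```

```text
[-0.27502227 -1.72647163  0.64858446] [ 324.59805633 -235.89678212  348.78200447] [ 3.14142355e+00 -2.07638917e-04 -5.43748087e-01] [-7.93346552e-01  2.72999273e-02  1.84454833e+00 -1.17882900e-04
  1.26950142e+00  1.32123285e+00]
top long_plate_center 0.58 [346.6, 197.6, 385.0, 210.1] ((363.61279296875, 204.51895141601562), (3.143958568572998, 37.85496139526367), 77.73522186279297) [[566.0, -195.0], [588.0, -291.0], [580.0, -293.0], [558.0, -196.0]]
top long_plate_center 0.16 [387.1, 168.2, 438.4, 262.8] ((413.48101806640625, 215.30445861816406), (97.46001434326172, 38.520416259765625), 76.70142364501953) [[658.0, -297.0], [682.0, -396.0], [435.0, -450.0], [412.0, -352.0]]
top short_plate_center 0.46 [352.5, 236.4, 386.4, 244.3] ((368.5804748535156, 238.37559509277344), (4.749326229095459, 25.702238082885742), 77.90524291992188) [[484.0, -222.0], [498.0, -287.0], [486.0, -290.0], [472.0, -224.0]]
side short_plate_center 0.44 [314.5, 125.3, 319.7, 138.3] ((316.0, 131.5), (13.0, 8.0), 90.0) [[498.0, -289.0], [474.0, -292.0], [475.0, -217.0], [497.0, -214.0]]
```

View pics/c5.png

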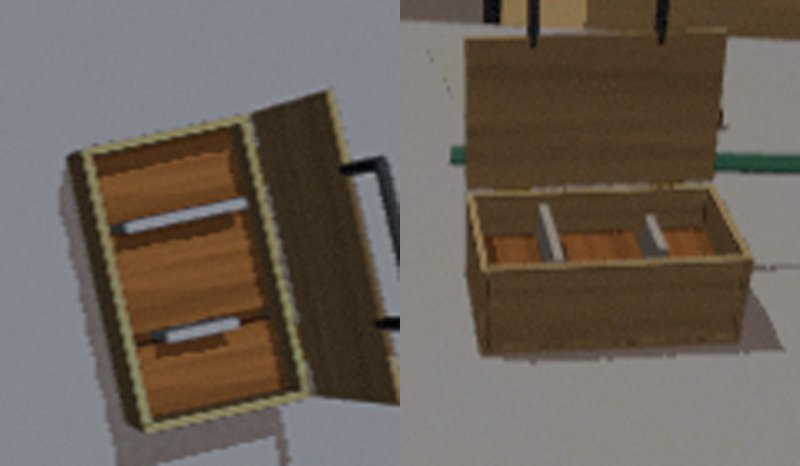

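The top view shows the long plate's top edge from crop (127,227) to (245,204), in the world +x slot. The short plate is in the other slot, and the flap is standing open.

```bash
python3 - <<'E'
from h import *
d=read_camera('top')
f=lambda u,v,z:atz(d,310+u/3.333,140+v/3.333,z)[:2]
a,b=f(127,227,78),f(245,204,78);print('plate',a,b,(a+b)/2,np.linalg.norm(a-b),np.arctan2(*(b-a)[::-1]))
C=[f(*q,85) for q in [(83,152),(245,120),(305,395),(147,430)]];print(np.round(C),np.mean(C,0))
print('barspan y,z=260',f(385,162,260),f(395,322,260))
st=state();p=st['eef_pos'];yw=st['tcp_rot'][2];print(p,yw)
I=d['img'][195:215,340:392].max(2)
for i,r in enumerate(I): print(195+i,''.join('#' if v>130 else '.' for v in r))
E
```

```text
plate [ 563.55025567 -203.21550714] [ 581.99793096 -295.89067127] [ 572.77409331 -249.5530892 ] 94.49340066365609 -1.374307297176602
[[ 622. -168.]
 [ 647. -295.]
 [ 434. -339.]
 [ 407. -216.]] [ 527.65242709 -254.41761165]
barspan y,z=260 [ 603.86796971 -342.58510081] [ 496.84889625 -347.32833283]
[ 327.18391611 -237.86942414  348.78579601] -0.5369081934713054
195 ...............................................#....
196 ................................................#...
197 ................................................#...
198 ................................................#...
199 ................................................#...
200 .......................................####.........
201 ...................................#########.....#..
202 ..............................############.......#..
203 #........................############............#..
204 #....................###########..................#.
205 #...............############......................#.
206 #..........############...........................#.
207 #.......###########...............................#.
208 ##.......#####....................................##
209 .#.................................................#
210 .#.................................................#
211 .#.................................................#
212 .##................................................#
213 ..#.................................................
214 ..#.................................................
```

Request:
jog_arm --motion '[[[216, -116, 0], -2.31], [[216, -116, 0], -2.31], [[216, -116, 0], -2.31], [[216, -116, 0], -2.31], [[216, -116, 0], -2.31]]'

```text
t: 9.25
eef_pos: [574.5, -248.3, 347.4]
tcp_rot: [-3.141, 0.001, 0.22]
ft_force: [0.4, -0.4, 0.5]
opening: 0.448
grip_force: 0.0
```

Request:
jog_arm --motion '[[[0, 0, 0], -1.55], [[0, 0, 0], -1.55], [[0, 0, 0], -1.55], [[0, 0, 0], -1.55], [[0, 0, 0], -1.55]]'

```text
t: 9.75
eef_pos: [572.4, -248.5, 347.6]
tcp_rot: [-3.14, 0.0, 0.969]
ft_force: [-0.1, -0.4, 0.6]
opening: 0.451
grip_force: 0.0
```

Request:
jog_arm --motion '[[[0, 0, 0], -0.8], [[0, 0, 0], -0.8], [[0, 0, 0], -0.8], [[0, 0, 0], -0.8], [[0, 0, 0], -0.8]]'

```text
t: 10.25
eef_pos: [572.3, -248.5, 347.6]
tcp_rot: [-3.14, -0.001, 1.719]
ft_force: [-0.3, 0.1, 0.8]
opening: 0.448
grip_force: 0.0
```

Request:
jog_arm --motion '[[[0, 0, 40], -0.05], [[0, 0, 85], -0.05], [[0, 0, 130], -0.05], [[0, 0, 175], -0.05], [[0, 0, 220], -0.05]]'

```text
t: 10.75
eef_pos: [571.8, -248.3, 126.1]
tcp_rot: [-3.141, -0.001, 1.763]
ft_force: [1.4, -0.7, -0.2]
opening: 0.448
grip_force: 0.0
```

Request:
jog_arm --motion '[[[0, 0, 15], 0], [[0, 0, 30], 0], [[0, 0, 44], 0], [[0, 0, 54], 0], [[0, 0, 54], 0]]'

```text
t: 11.25
eef_pos: [571.0, -248.2, 73.3]
tcp_rot: [-3.14, -0.001, 1.762]
ft_force: [-1.0, -0.0, 0.0]
opening: 0.45
grip_force: 0.0
```

Request:
jog_arm --motion '[[[0, 0, 0], 0], [[0, 0, 0], 0], [[0, 0, 0], 0], [[0, 0, 0], 0], [[0, 0, 0], 0]]' --grip 1

```text
t: 11.75
eef_pos: [571.4, -248.6, 75.3]
tcp_rot: [3.141, 0.0, 1.762]
ft_force: [-0.2, -1.2, 0.2]
opening: 0.087
grip_force: 1.4
```

Request:
jog_arm --motion '[[[0, 0, 0], 0], [[0, 0, 0], 0], [[0, 0, -5], 0], [[0, 0, -15], 0], [[0, 0, -30], 0]]'

```text
t: 12.25
eef_pos: [571.0, -248.4, 105.2]
tcp_rot: [-3.141, -0.001, 1.762]
ft_force: [-0.5, -0.1, 0.1]
opening: 0.077
grip_force: 30.0
```

Request:
jog_arm --motion '[[[0, 0, -20], 0], [[0, 0, -45], 0], [[0, 0, -70], 0], [[0, 0, -95], 0], [[0, 0, -120], 0]]'

```text
t: 12.75
eef_pos: [571.0, -248.4, 226.8]
tcp_rot: [3.141, 0.0, 1.762]
ft_force: [-0.1, 0.4, -0.3]
opening: 0.075
grip_force: 30.0
```

```bash
python3 - <<'E'
from h import *
st=state();print(st['eef_pos'],st['tcp_rot'],st['opening'],st['grip_force'])
d=read_camera('side');t=read_camera('top');cv2.imwrite('pics/c6.png',cv2.resize(d['img'][0:170,210:380],None,fx=3.4,fy=3.4,interpolation=2))
for n,q in (('top',t),('side',d)):
  for r in cut_out('mat_center',q)[:1]:
    c=cv2.minAreaRect(np.argwhere(r['region'])[:,::-1].astype(np.float32));print(n,atz(q,*c[0],3),[atz(q,*k,3)[:2].round() for k in cv2.boxPoints(c)])
E
```

```text
[ 570.99254332 -248.43182112  226.79647821] [3.14145622e+00 3.28864142e-04 1.76174335e+00] 0.07508399396053814 29.976131916046143
top [540.26754361 212.20441228   3.        ] [array([487., 375.]), array([680., 317.]), array([594.,  48.]), array([403., 109.])]
side [555.33021753 233.42151429   3.        ] [array([679., 334.]), array([658.,  19.]), array([403., 108.]), array([487., 376.])]
```

View pics/c6.png

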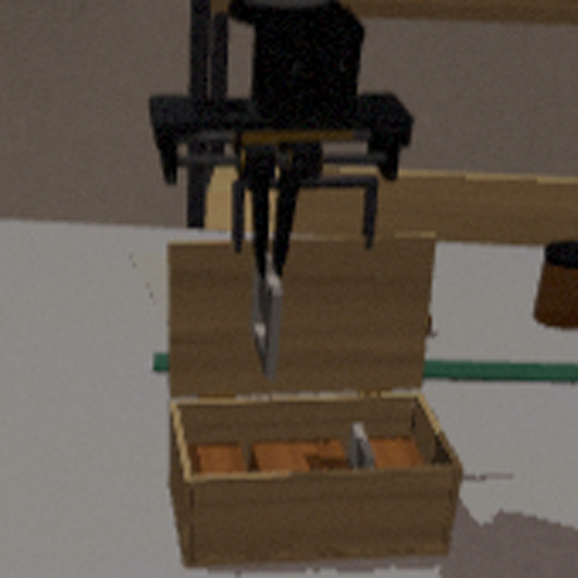

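The long plate hangs upright in the fingers, the short plate is still in its slot, and the flap is open. Now to the mat.

Request:
jog_arm --motion '[[[30, 4, 0], 0.05], [[70, 9, 0], 0.1], [[112, 14, 0], 0.15], [[156, 20, 0], 0.2], [[200, 25, 0], 0.25]]'

```text
t: 13.45
eef_pos: [557.0, -45.8, 223.8]
tcp_rot: [-3.14, -0.0, 1.509]
ft_force: [1.8, 0.2, 0.1]
opening: 0.075
grip_force: 30.0
```

```bash
python3 - <<'E'
from h import *
st=state();p=st['eef_pos'];y=st['tcp_rot'][2];g=np.array([540.5,212])-p[:2];c,s=np.cos(y),np.sin(y)
print(p,y,st['grip_force'],'shift',c*g[0]+s*g[1],s*g[0]-c*g[1],'turn',y-1.265)
E
```

```text
[556.97108149 -45.77603854 223.77172952] 1.50927461822215 29.97456729412079 shift 256.27567149743993 -32.28874060544124 turn 0.24427461822215002
```

Request:
jog_arm --motion '[[[44, -5, 0], 0.05], [[88, -10, 0], 0.1], [[132, -16, 0], 0.15], [[176, -22, 0], 0.2], [[216, -27, 0], 0.24]]'

```text
t: 13.95
eef_pos: [542.6, 171.7, 223.8]
tcp_rot: [-3.14, 0.001, 1.27]
ft_force: [1.0, -0.2, -0.8]
opening: 0.076
grip_force: 30.0
```

Request:
jog_arm --motion '[[[26, 5, 0], 0], [[36, 7, 0], 0], [[40, 5, 0], 0], [[40, 5, 0], 0], [[40, 5, 0], 0]]'

```text
t: 14.45
eef_pos: [559.9, 205.5, 224.7]
tcp_rot: [-3.141, 0.001, 1.271]
ft_force: [-0.3, 0.5, -1.1]
opening: 0.075
grip_force: 30.0
```

Request:
jog_arm --motion '[[[0, 0, 0], 0], [[0, 0, 0], 0], [[0, 0, 0], 0], [[0, 0, 0], 0], [[0, 0, 0], 0]]'

```text
t: 14.95
eef_pos: [560.2, 206.5, 225.0]
tcp_rot: [3.142, 0.0, 1.272]
ft_force: [0.2, -0.6, -0.7]
opening: 0.075
grip_force: 30.0
```

```bash
python3 - <<'E'
from h import *
st=state();print(st['eef_pos'],st['tcp_rot'],st['grip_force'],abs(st['qvel']).max())
o=[]
for n in('top','side'):
    d=read_camera(n); o.append(cv2.resize(d['img'],None,fx=.78,fy=.78,interpolation=cv2.INTER_AREA))
cv2.imwrite('pics/c7.png',np.hstack(o)[:,:800])
E
```

```text
[560.1922685  206.47971053 224.95247391] [3.14151380e+00 5.38963471e-05 1.27170356e+00] 29.975569546222687 0.0025208776283540306
```

View pics/c7.png

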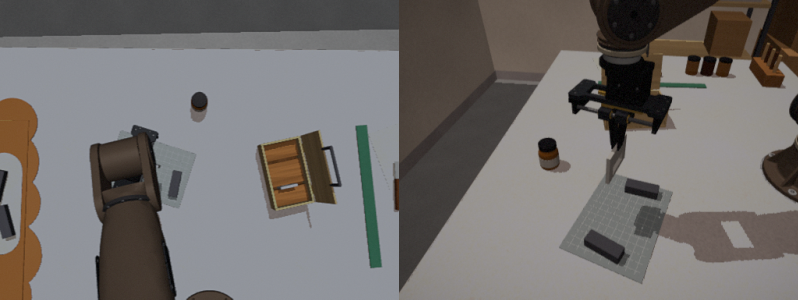

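The picture shows the plate upright above the mat, with the weights, jar and short plate undisturbed and the flap open. A final 20 mm centring shift remains.

Request:
jog_arm --motion '[[[0, -10, 0], 0], [[0, -20, 0], 0], [[0, -20, 0], 0], [[0, -20, 0], 0], [[0, -20, 0], 0]]'

```text
t: 15.55
eef_pos: [541.2, 212.5, 225.1]
tcp_rot: [3.141, -0.0, 1.272]
ft_force: [0.3, -0.3, -0.8]
opening: 0.077
grip_force: 30.0
```

Request:
jog_arm --motion '[[[0, 0, 0], 0], [[0, 0, 0], 0], [[0, 0, 0], 0], [[0, 0, 0], 0], [[0, 0, 0], 0]]'

```text
t: 16.05
eef_pos: [541.1, 212.4, 224.9]
tcp_rot: [-3.142, 0.0, 1.272]
ft_force: [0.3, -0.4, -1.2]
opening: 0.073
grip_force: 30.0
```

```bash
python3 - <<'E'
from h import *
st=state();print(st['eef_pos'],st['tcp_rot'],st['grip_force']); print(job_done())
E
```

```text
[541.09632562 212.40644456 224.88770785] [-3.14157169e+00  1.21019217e-04  1.27168734e+00] 29.975650012493134
the job is handed in; nothing more can be done
None
```

I handed the job in at about 16 s: the flap is open past upright and the long plate is held upright and still over the middle of the mat, parallel to its long sides; the short plate, weights and jar looked undisturbed in the last picture, and no verdict was returned.

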